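Stand the dial case on edge in the free rack bay

TASK

The blue dial case has been left lying flat on the rack's deck and is too wide to pick up. Tip it up so that it stands on its long edge against the fence, then slide it along into the free bay (the one with the green strip), all the way home against the end stop, standing upright. Never let the case drop off the rack, and leave the red case already filed and everything else on the bench undisturbed.

Things in the scene. Friction and masses are not known exactly. Their poses are not given: they have to be found in the camera images.
- rack: Fixed wooden bench-top filing rack, 530 mm long (its y). Origin on the bench under the fence's front face, mid-length; x from the deck's open front towards the fence (roughly towards the robot), y along the fence, z up. Solid deck, top 45 mm above the bench, from x = -68 mm (its open front, away from the robot) to +50 mm. A bay at each end, |y| 170 to 250 mm; between them the deck is free for |y| < 145 mm. Shorter fixed cases stand behind the fence.
- fence (a point): Top middle of the fence's front face: white slatted rails 12 mm thick, front face at rack x = 0, top 60 mm above the deck, running the rack's full length. The case is to be tipped up against it, its near long edge going up and over towards +x; it then stands stably by itself.
- bay_plus (a point): Deck centre of the bay at the rack's +y end, at rack (-10, 210, 45) mm. Slot 20.5 mm wide (rack x -20.5 to 0) between the fence and a clear front divider 8 mm thick, 55 mm high, |y| 170 to 260 mm, whose mouth flares away from the fence from |y| = 170 to 149 mm. Open above and at the inner end, closed by an end stop at |y| = 250 mm, 55 mm high.
- bay_minus (a point): The same for the bay at the rack's -y end, at rack (-10, -210, 45) mm, a mirror image of the other. A case that is home sticks out of the bay's mouth, its inner end at |y| = 130 mm.
- case: Blue rigid flat case to be filed, loose, about 0.3 kg (varies): 95 (its x) by 120 (y) by 16 mm (z), origin at its centre. Starts flat on mid-deck, dials up, x and y roughly along the rack's; far long edge 6 to 15 mm (and up to 0.08 rad askew) from the fence, near long edge (-x) overhanging the deck's front by 33 to 42 mm, 45 mm above the bench. Filed, its x is vertical (either way up), centre 47.5 mm above the deck.
- filed: A red case of the same size already standing on edge in one of the two bays; origin at the middle of its bottom edge, z up, y along the rack. Loose: not to be moved.
- vacant: Marks the free bay: origin on the deck at the middle of that bay's slot width, at rack x = -10 mm and rack y = +190 or -190 mm, just below the centre of a case that is fully home; z up, axes parallel to the rack's. A thin painted green strip (22 x 80 mm) lies on the deck in front of that bay.
- tin: Flat round blue plastic tin, 72 mm across, 18 mm high; origin at the underside's centre. A loose bystander on the bench, to be left alone.
- loupe: Black eye loupe, 36 mm across at the top, 30 mm high; origin at the underside's centre. A loose bystander on the bench, to be left alone.
- jar: Small jar with green cap, 44 mm across, 62 mm high; origin at the underside's centre. A loose bystander on the bench, to be left alone.
- oil: Small bottle with blue cap, 36 mm across, 100 mm high; origin at the underside's centre. A loose bystander on the bench, to be left alone.
- pliers: Yellow-handled pliers lying flat, about 130 mm long, 45 mm wide, 10 mm high; x along them; origin at the underside's centre. A loose bystander on the bench, to be left alone.
- watch: Watch head without strap, 42 mm across, 11 mm high; origin at the underside's centre. A loose bystander on the bench, to be left alone.
There are look-alikes about, which are no part of the job. Leave any yellow look-alike of the case alone.

How it is judged:
On the way:
1. the blue case stands on its long edge (within 0.25 rad of vertical) (angle between the x axis of case and the z axis of rack, either way round below 0.25 rad), for 0.2 s.
At the end, for the whole second after the job is handed in: The blue case stands on a long edge in the free bay (within 0.13 rad of vertical, 0.1 rad along the rack), bottom on the deck (centre 43 to 52 mm above it), home against the end stop (centre within 5 mm along the rack of the marked place, within 8 mm across), released and at rest (angle between the x axis of case and the z axis of rack, either way round below 0.13 rad and angle between the y axis of case and the y axis of rack, either way round below 0.1 rad and x of case in the frame of vacant between -0.008 and 0.008 m and y of case in the frame of vacant between -0.005 and 0.005 m and z of case in the frame of vacant between 0.043 and 0.052 m and linear speed of case below 0.01 m/s and contact force between case and the fingers below 0.05 N); the robot touches nothing.
It fails at once if the blue case drops off the deck (centre lower than 35 mm above the bench) (height (world z) of case below 0.035 m).
It fails at once if the filed red case is moved by more than 10 mm (distance of filed from where it was at the start of the episode above 0.01 m).
It fails at once if something else loose on the bench is moved by more than 20 mm (distance of any of tin, loupe, jar, oil, pliers, watch from where it was at the start of the episode above 0.02 m).
It also fails if it takes over 58 s, if anything falls off the work surface, if the arm or the gripper's body presses on something with over 40 N, if the wrist force passes 120 N, or if a joint passes its speed limit or range.

ROBOT

A 6-joint arm with a two-finger parallel gripper is mounted at the origin on the work surface. World frame = base frame: x ahead of the robot, y to its left, z up, the work surface at z = 0. Lengths are in m, angles in rad, forces in N, time in s.
With the tool pointing down it reaches from about 0.35 to 0.775 m from the base axis. Payload 5.5 kg.
Tool frame: the origin (TCP) lies midway between the tips of the shut fingers; the grasp point (between the pads) lies 19 mm behind it; z points along the fingers, y is the direction in which the jaws open and shut (so a half turn about z gives the same grasp; the last joint's range is limited). The gripper opens to 85 mm and grips with 20 to 120 N. Pads are 22 mm wide; open, the fingers measure 114 mm over their backs; the gripper's body (76 mm by 85 mm) begins 54 mm behind the grasp point. The pads swing forward as they close: fully open they stand 13 mm farther back than shut.
Start: joints at [0.978, 0.313, 0.046, 1.304, 0, 1.431], TCP at [0.252, 0.517, 0.231] pointing down, gripper open.
Joint ranges: [-2.76, 2.76], [-0.86, 1.69], [-1.03, 1.26], [-2.2, 2.34], [-1.47, 1.5], [-3.14, 3.14]. Speed limits (rad/s): [2.57, 2.57, 3.14, 3.14, 3.14, 3.14].

INTERFACE

Orientations are given as a unit quaternion [w, x, y, z].
In Python, from workcell import env gives the robot as it stands.
- The arm moves only by the shell command python3 -m creep 'ROWS' [OPENING] [FORCE]. ROWS is JSON, a list of rows, each a list of 6 numbers: the shift along the tool's x, y, z in m, then the turn, a rotation vector about the tool's x, y, z in degrees. A call has exactly 8 rows; each row is the pose to reach, as a shift and turn from the pose commanded when the call began, along the tool's axes at that moment; what a row does not reach only later rows make up. A row lasts 1/10 s, in which the tool goes at most 50 mm and 8.59 degrees, less where a joint would pass 70% of its speed; a pose out of reach is approached as far as the arm can. A call with a gripper value outside its range is refused whole. OPENING is the finger opening in m, from 0 to 0.0854, set as the call begins (- or left out, the last holds). The fingers move at their own pace and stop on an object; FORCE is the grip in N (left out, the last holds). Time passes only in rows, so rows that repeat a pose let the fingers close, or fill a call up. It gives the time, the measured TCP pose, the force and the opening at its end, in the units of the state.
- env.get_state(): the state, without advancing time (a new reading comes with each control period).
- env.read_camera(name): name is "side" or "top" or "wrist"; returns (picture, depth): 420x560x3 uint8, blue, green, red; 420x560 float32, m along the optical axis (not along the pixel's ray), 0 where there is no reading.
- env.camera_params(name): a dict with "fx", "fy", "cx", "cy" (pixels), "position" and "orientation" of the camera in the world. Camera axes: x right, y up, looking along -z (the intrinsics and any distortion apply to the point x, -y, -z); pixel columns grow to the right and rows downward; lengths in m; the calibration is good to about 2 mm. A picture is of the moment at which its call begins: read the wrist's pose just before it. camera_params takes no time and is no camera call; for the wrist camera it gives the pose at the moment of the call.
- env.hand_in(): hands the job in, once; it reports no verdict.
The state is a dict: "clock": time; "joint_pos": joint angles; "qvel": joint speeds; "tau": joint torques, N m; "tcp_pos": TCP position; "orientation": TCP orientation; "wrist_force": force on the tool from outside, world axes, zero at the start; "ft_torque": the same for the moment, N m; "finger_gap": finger opening in m.
Only numpy, scipy, OpenCV 4.12 (cv2) and the standard library are available. Lean on these libraries where they do the work, as an engineer would, in place of code of your own. Each camera call takes 0.05 s, during which the arm holds its last target. There are 200 camera calls.

## Working session

There is one attempt and no reset: what is moved stays moved. The work goes in short steps, Python scripts to look and compute and a shell command to move; the robot and the scene stay as the last step left them, time stands still between calls to the robot, and variables do not carry over. Pictures are saved under pics/ and viewed, about 8 in all and at most 12, crops included, and the job is handed in when it is done.

```bash
ls; mkdir -p pics; python3 - <<'E'
from workcell import env
import cv2,numpy as np
print(env.get_state())
for n in("top","side"):
    p,d=env.read_camera(n);cv2.imwrite(f"pics/{n}0.png",p);np.save(f"pics/{n}0.npy",d);print(n,env.camera_params(n))
E
```

```text
pics
{'clock': 0.0, 'joint_pos': array([ 9.78453054e-01,  3.13994705e-01,  4.49602070e-02,  1.30354894e+00,
       -1.26040123e-05,  1.43120603e+00]), 'qvel': array([ 0.00088419, -0.00029594,  0.00164955,  0.00089361, -0.0005201 ,
       -0.00077719]), 'tau': array([-3.48717103e-04, -4.80632186e+01,  2.98529935e+01,  1.95968914e-02,
       -1.43892053e-04,  1.13758270e-05]), 'tcp_pos': array([0.25125564, 0.51664553, 0.2304044 ]), 'orientation': array([-3.13875314e-04,  2.24447847e-01,  9.74485693e-01, -8.36635680e-04]), 'wrist_force': array([-0.27234222,  1.35458834, -0.8135306 ]), 'ft_torque': array([ 0.0056211 , -0.00770468,  0.00050398]), 'finger_gap': 0.08535657148797894}
top {'fx': 397.8200051652157, 'fy': 397.8200051652157, 'cx': 282.7955309957065, 'cy': 209.18589428670055, 'position': array([2.89957625e-01, 1.00291442e-03, 1.14829869e+00]), 'orientation': array([-0.686658  , -0.07122156,  0.07182322,  0.71990951])}
side {'fx': 472.84804605819306, 'fy': 472.84804605819306, 'cx': 275.4362316560658, 'cy': 207.72934167449097, 'position': array([-0.15692982, -0.72987292,  1.08710432]), 'orientation': array([ 0.86502195,  0.35311575, -0.14246099, -0.32672795])}
```

View pics/top0.png

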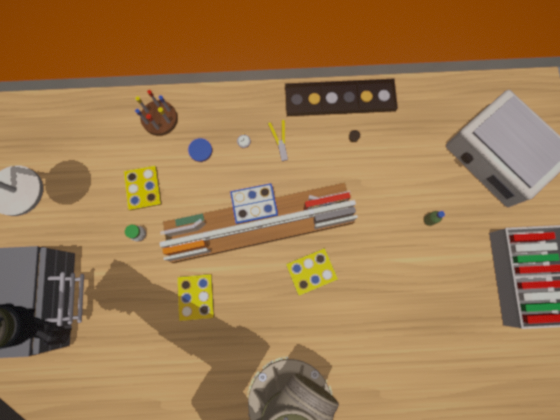

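View pics/side0.png

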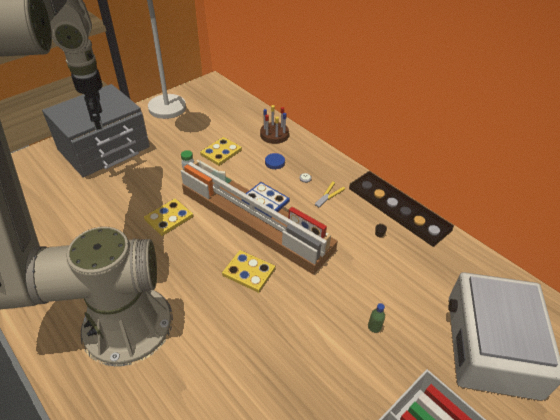

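Candidates for the case: blue/white flat case at top (254,203) on the deck. The look-alikes are yellow cases at (142,187), (195,297) and (312,271). The green strip is at the left end, about (188,220), and the red case at about (327,201). I choose the blue one. Next I'll measure it and check it in a close crop.

```bash
cat > h.py <<'E'
import numpy as np,cv2
from scipy.spatial.transform import Rotation as R
from workcell import env
def rot(q): return R.from_quat(np.r_[q[1:],q[0]]).as_matrix()
def cloud(n,p=None,d=None):
    c=env.camera_params(n)
    if p is None: p,d=env.read_camera(n)
    v,u=np.mgrid[:420,:560]
    P=np.stack([(u-c['cx'])/c['fx']*d,-(v-c['cy'])/c['fy']*d,-d],-1)@rot(c['orientation']).T+c['position']
    P[d==0]=np.nan
    return p,P
E
python3 - <<'E'
from h import *
for n,(u0,u1,v0,v1) in dict(top=(150,370,170,270),side=(170,345,150,275)).items():
    p=cv2.imread(f"pics/{n}0.png");p,P=cloud(n,p,np.load(f"pics/{n}0.npy"))
    cv2.imwrite(f"pics/{n}c.png",cv2.resize(p[v0:v1,u0:u1],None,fx=3.6,fy=3.6,interpolation=cv2.INTER_CUBIC))
    h=cv2.cvtColor(p,cv2.COLOR_BGR2HSV);H,S,V=[h[...,i].astype(int) for i in range(3)]
    box=np.zeros(H.shape,bool);box[v0:v1,u0:u1]=1
    Z=P[...,2]
    def show(nm,m):
        m=m&box&np.isfinite(Z)
        Q=P[m]
        if len(Q)<5:print(n,nm,len(Q));return
        c=Q.mean(0);xy=(Q-c)[:,:2];w,V_=np.linalg.eigh(xy.T@xy);a=V_[:,1];a=a*np.sign(a[1])
        t=xy@a;s=xy@V_[:,0]
        print(n,nm,len(Q),'c',c.round(4),'med z',np.median(Q[:,2]).round(4),'dir',np.rad2deg(np.arctan2(-a[0],a[1])).round(2),'len',np.percentile(t,[1,99]).round(4),'wid',np.percentile(s,[1,99]).round(4))
    show('fence',(S<60)&(V>120)&(Z>.095)&(Z<.115))
    show('red',(S>150)&((H<6)|(H>174))&(Z>.1)); show('green',(H>40)&(H<90)&(S>60)&(Z>.03))
    show('blue',(H>105)&(H<130)&(S>110)&(Z>.03)&(Z<.09))
    show('deck',(H>4)&(H<16)&(Z>.036)&(Z<.055))
E
```

```text
top fence 1618 c [0.4675 0.0521 0.1044] med z 0.1046 dir 8.18 len [-0.2475  0.2677] wid [-0.0439  0.0421]
top red 234 c [ 0.5169 -0.119   0.1401] med z 0.14 dir 9.86 len [-0.0594  0.0566] wid [-0.0076  0.0071]
top green 135 c [0.4997 0.2639 0.0464] med z 0.0463 dir 12.94 len [-0.0402  0.0331] wid [-0.0087  0.009 ]
top blue 43 c [0.5346 0.0587 0.0631] med z 0.0632 dir -39.77 len [-0.0466  0.0382] wid [-0.0109  0.0801]
top deck 3484 c [0.4805 0.0635 0.0454] med z 0.0453 dir 11.62 len [-0.2541  0.2534] wid [-0.0638  0.0598]
side fence 1053 c [0.4714 0.0382 0.1036] med z 0.104 dir 8.31 len [-0.2401  0.2791] wid [-0.0363  0.0416]
side red 211 c [ 0.5198 -0.131   0.1383] med z 0.1401 dir 9.19 len [-0.0544  0.0646] wid [-0.0089  0.0082]
side green 106 c [0.4772 0.3834 0.0584] med z 0.0608 dir 11.63 len [-0.1675  0.0479] wid [-0.0194  0.0169]
side blue 51 c [0.5543 0.037  0.0623] med z 0.0626 dir -12.45 len [-0.0303  0.0458] wid [-0.0357  0.0319]
side deck 1620 c [0.4633 0.0389 0.045 ] med z 0.0454 dir 10.66 len [-0.2464  0.2568] wid [-0.0858  0.0341]
```

View pics/topc.png

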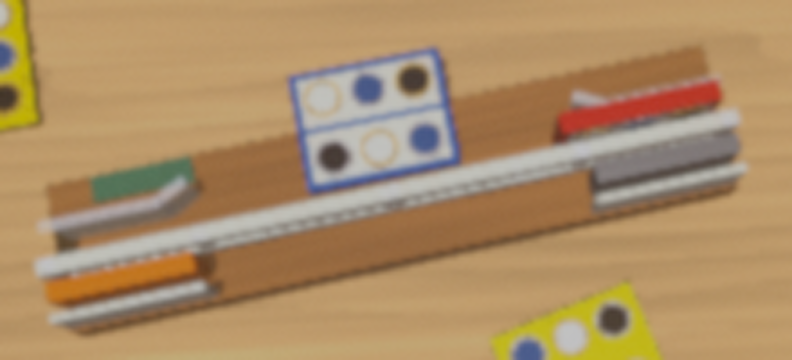

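Crop confirms it: blue-framed case with corners at crop (290,75), (437,48), (460,162), (312,191). The green strip is at the left end (rack −y, world +y), and the red case is filed in the right bay.

```bash
python3 - <<'E'
from h import *
c=env.camera_params('top');M=rot(c['orientation'])
def ray(uv,z):
    u,v=150+(uv[0]+.5)/3.6-.5,170+(uv[1]+.5)/3.6-.5
    d=M@[(u-c['cx'])/c['fx'],-(v-c['cy'])/c['fy'],-1];t=(z-c['position'][2])/d[2];return c['position']+t*d
for nm,z,pts in [('fence',.105,[(38,262),(738,112)]),('case',.061,[(290,75),(437,48),(460,162),(312,191)]),('deckfront',.045,[(46,186),(703,46)])]:
    Q=np.array([ray(p,z) for p in pts]);print(nm,Q.round(4).tolist())
    for i in range(len(Q)-1):
        a=Q[i+1]-Q[i];print('  len',np.linalg.norm(a).round(4),'ang',np.rad2deg(np.arctan2(a[1],a[0])).round(2))
# robust fence fit: white ridge points z .1-.11 near the line
p,P=cloud('top',cv2.imread('pics/top0.png'),np.load('pics/top0.npy'))
f=[ray((38,262),.105),ray((738,112),.105)];a=(f[1]-f[0])[:2];a/=np.linalg.norm(a);n=np.array([-a[1],a[0]])
Q=P[170:270,150:370].reshape(-1,3);Q=Q[np.isfinite(Q[:,2])];s=(Q[:,:2]-f[0][:2])@n;t=(Q[:,:2]-f[0][:2])@a
m=(np.abs(s)<.02)&(Q[:,2]>.099)&(Q[:,2]<.112)&(t>.12)&(t<.36)
k=np.polyfit(t[m],s[m],1);r=s[m]-np.polyval(k,t[m]);print('fence fit',k,np.percentile(r,[2,98]),m.sum(),'a',a,'n',n)
st=env.get_state();print(rot(st['orientation']).round(3))
w=env.camera_params('wrist');print(w['position'],rot(w['orientation']).round(3))
E
```

```text
fence [[0.4303, 0.322, 0.105], [0.5182, -0.1989, 0.105]]
  len 0.5282 ang -80.43
case [[0.5741, 0.1404, 0.061], [0.5905, 0.0245, 0.061], [0.4985, 0.0105, 0.061], [0.4812, 0.1253, 0.061]]
  len 0.117 ang -81.97
  len 0.093 ang -171.33
  len 0.1161 ang 98.56
deckfront [[0.4979, 0.3351, 0.045], [0.5864, -0.187, 0.045]]
  len 0.5295 ang -80.38
fence fit [ 0.00245288 -0.005074  ] [-0.00580948  0.00641862] 439 a [ 0.16626938 -0.98608037] n [0.98608037 0.16626938]
[[-0.899  0.437 -0.001]
 [ 0.437  0.899 -0.001]
 [ 0.    -0.002 -1.   ]]
[0.17716793 0.55311921 0.37364303] [[ 0.438 -0.85  -0.292]
 [ 0.899  0.414  0.144]
 [-0.001 -0.326  0.945]]
```

```bash
cat >> h.py <<'E'
O=np.array([.475,.0619,0]);n=np.array([.986,.166,0]);n/=np.linalg.norm(n)
X=-n;Zr=np.array([0,0,1.]);Y=np.cross(Zr,X);RK=np.stack([X,Y,Zr],1)
def tilt(phi,grip=False):
    # tool x = rack x, tool y = -rack y, z down ; then tilt tip toward +rack x
    B=np.stack([X,-Y,-Zr],1)@R.from_euler('y',phi,degrees=True).as_matrix()
    return B@R.from_euler('z',grip or 0,degrees=True).as_matrix()
def rows(seq,start=None):
    s=env.get_state();p0,R0=(s['tcp_pos'],rot(s['orientation'])) if start is None else start
    print('clk',s['clock'].__round__(2),'tcp rack',(RK.T@(p0-O)).round(4),'F',(RK.T@s['wrist_force']).round(1),'gap',round(s['finger_gap'],4),'q',s['joint_pos'].round(2))
    for p,Rt in seq:
        d=R0.T@(O+RK@np.array(p)-p0);print([*(d.round(4)),*np.rad2deg(R.from_matrix(R0.T@Rt).as_rotvec()).round(1)])
E
python3 - <<'E'
from h import *
rows([((-.16,-.003,.25),tilt(0)),((-.18,-.003,.20),tilt(40))])
E
```

```text
clk 0.1 tcp rack [ 0.1451 -0.4856  0.2305] F [ 0.   0.3 -0.1] gap 0.0853 q [ 0.98  0.31  0.05  1.3  -0.    1.43]
[np.float64(-0.5286), np.float64(-0.2158), np.float64(-0.0193), np.float64(-0.1), np.float64(-0.0), np.float64(-35.5)]
[np.float64(-0.5449), np.float64(-0.2041), np.float64(0.0307), np.float64(12.3), np.float64(38.7), np.float64(-34.1)]
```

```bash
python3 -m creep '[[-0.06,-0.03,-0.02,0,0,-5],[-0.12,-0.06,-0.02,0,0,-10],[-0.18,-0.08,-0.02,0,0,-15],[-0.23,-0.1,-0.02,0,0,-20],[-0.28,-0.12,-0.02,0,0,-25],[-0.33,-0.14,-0.02,0,0,-30],[-0.37,-0.155,-0.02,0,0,-35.5],[-0.37,-0.155,-0.02,0,0,-35.5]]' 0.05
python3 - <<'E'
from h import *
rows([((-.18,-.003,.20),tilt(0)),((-.18,-.003,.20),tilt(40))])
E
```

```text
clock: 0.9
tcp_pos: [0.5149, 0.2167, 0.251]
orientation: [-0.0, -0.084, 0.996, 0.0]
wrist_force: [0.1, 0.9, 0.5]
finger_gap: 0.0497
clk 0.9 tcp rack [-0.065  -0.1461  0.251 ] F [-0.3 -0.8  0.5] gap 0.0497 q [0.25 0.28 0.04 1.34 0.   0.09]
[np.float64(-0.1147), np.float64(-0.1433), np.float64(0.051), np.float64(0.0), np.float64(-0.0), np.float64(0.1)]
[np.float64(-0.1147), np.float64(-0.1433), np.float64(0.051), np.float64(-0.0), np.float64(40.0), np.float64(0.1)]
```

```bash
python3 -m creep '[[-0.03,-0.04,0.01,0,8,0],[-0.06,-0.08,0.02,0,16,0],[-0.09,-0.11,0.03,0,24,0],[-0.115,-0.143,0.05,0,32,0],[-0.115,-0.143,0.05,0,40,0],[-0.115,-0.143,0.05,0,40,0],[-0.115,-0.143,0.05,0,40,0],[-0.115,-0.143,0.05,0,40,0]]'
python3 - <<'E'
from h import *
p,d=env.read_camera('wrist');cv2.imwrite('pics/w1.png',p)
rows([((-.145,-.003,.028),tilt(40)),((-.12,-.003,.028),tilt(40))])
p,P=cloud('wrist',p,d)
h=cv2.cvtColor(p,cv2.COLOR_BGR2HSV)
Q=(P-O)@RK
m=(np.abs(Q[...,2]-.061)<.006)&(np.abs(Q[...,1])<.08)&(Q[...,0]>-.15)&(Q[...,0]<-.002)
v,u=np.where(m);print(m.sum())
if m.sum()>50:
    q=Q[m];print(np.percentile(q,[1,50,99],axis=0).round(4));
    for y in(-.04,0,.04):
        k=np.abs(q[:,1]-y)<.008; print(y,np.percentile(q[k,0],[1,99]).round(4)) if k.sum()>20 else 0
E
```

```text
clock: 1.7
tcp_pos: [0.6015, 0.0886, 0.1823]
orientation: [-0.333, -0.078, 0.939, -0.027]
wrist_force: [0.4, -1.1, 0.0]
finger_gap: 0.0504
clk 1.75 tcp rack [-0.1297 -0.0059  0.1863] F [ 0.  -0.2  1.1] gap 0.0499 q [ 0.05  1.17  1.26  2.34 -0.07 -0.09]
[np.float64(-0.1109), np.float64(-0.0029), np.float64(0.1139), np.float64(-0.0), np.float64(1.3), np.float64(0.0)]
[np.float64(-0.0914), np.float64(-0.0029), np.float64(0.1296), np.float64(-0.0), np.float64(1.3), np.float64(0.0)]
15872
[[-0.1145 -0.0617  0.0563]
 [-0.065  -0.0028  0.0654]
 [-0.0058  0.0586  0.0669]]
-0.04 [-0.115  -0.0057]
0 [-0.1146 -0.0059]
0.04 [-0.1141 -0.006 ]
```

View pics/w1.png

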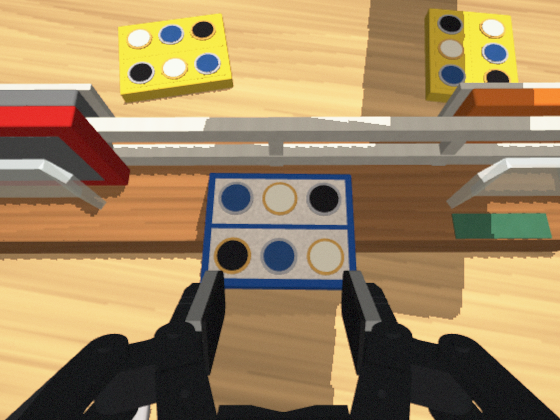

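The wrist picture shows the blue case (frame 203-355, rows 174-288), jaws straddling its near edge, free bay and green strip to the right, red case to the left. Near edge at rack x ≈ -0.112. The arm is hitting joint limits at 40° tilt, so I'll work out the feasible tilt.

```bash
cat > kin.py <<'E'
from h import *
from scipy.optimize import least_squares
s=env.get_state();q=s['joint_pos'];p=s['tcp_pos'];Rt=rot(s['orientation'])
D=[((.313995,.04496,1.303549),(np.hypot(.25125564,.51664553),.2304044)),((.28,.04,1.34),(np.hypot(.5149,.2167),.251)),(q[1:4],(np.hypot(*p[:2]),p[2]))]
def fk(x,q):
    r0,h,L1,a,L2,b,Lt=x;ps=q[0]-q[1];t=ps+q[2]
    return np.array([r0+L1*np.sin(q[0]+a)+L2*np.cos(ps+b)+Lt*np.cos(t),h+L1*np.cos(q[0]+a)-L2*np.sin(ps+b)-Lt*np.sin(t)])
x0=np.array([.05,.3,.42,0,.38,0,.4])
w=[1,.2,1]
f=least_squares(lambda x:np.r_[np.concatenate([(fk(x,a)-b)*k for (a,b),k in zip(D,w)])*1e3,(x-x0)/[.05,.1,.1,.05,.1,.05,.1]*.3],x0)
E
python3 - <<'E'
from kin import *
x=f.x;print(x.round(3),'err mm',[((fk(x,a)-b)*1e3).round(1) for a,b in D],'tilt',np.rad2deg(q[1]-q[2]+q[3])-90)
lo,hi=np.array([-.86,-1.03,-2.2]),np.array([1.69,1.26,2.34])
for phi in(20,25,30,35,40):
  for r,z in((.625,.03),(.60,.03),(.58,.03),(.57,.06),(.54,.10)):
    g=least_squares(lambda v:np.r_[(fk(x,v)-[r,z])*100,(v[0]-v[1]+v[2]-np.deg2rad(90+phi))*30],[1,.8,1.8],bounds=(lo,hi))
    print(phi,(r,z),'cost',g.cost.round(4),g.x.round(2))
E
```

```text
[-0.01   0.309  0.496  0.047  0.425 -0.006  0.432] err mm [array([0. , 0.1]), array([-0.2, -2.8]), array([0., 0.])] tilt 38.498682179022495
20 (0.625, 0.03) cost 0.0 [0.87 0.45 1.49]
20 (0.6, 0.03) cost 0.0 [0.82 0.35 1.44]
20 (0.58, 0.03) cost 0.0 [0.79 0.27 1.41]
20 (0.57, 0.06) cost 0.0 [0.74 0.26 1.44]
20 (0.54, 0.1) cost 0.0 [0.64 0.19 1.46]
25 (0.625, 0.03) cost 0.0 [0.96 0.6  1.64]
25 (0.6, 0.03) cost 0.0 [0.91 0.48 1.58]
25 (0.58, 0.03) cost 0.0 [0.87 0.4  1.54]
25 (0.57, 0.06) cost 0.0 [0.82 0.38 1.57]
25 (0.54, 0.1) cost 0.0 [0.72 0.3  1.58]
30 (0.625, 0.03) cost 0.0 [1.07 0.76 1.79]
30 (0.6, 0.03) cost 0.0 [1.   0.63 1.72]
30 (0.58, 0.03) cost 0.0 [0.95 0.53 1.67]
30 (0.57, 0.06) cost 0.0 [0.9 0.5 1.7]
30 (0.54, 0.1) cost 0.0 [0.8  0.41 1.7 ]
35 (0.625, 0.03) cost 0.0 [1.18 0.97 1.96]
35 (0.6, 0.03) cost 0.0 [1.1  0.79 1.87]
35 (0.58, 0.03) cost 0.0 [1.05 0.68 1.81]
35 (0.57, 0.06) cost 0.0 [1.   0.64 1.83]
35 (0.54, 0.1) cost 0.0 [0.89 0.53 1.82]
40 (0.625, 0.03) cost 0.0036 [1.35 1.26 2.18]
40 (0.6, 0.03) cost 0.0 [1.22 0.99 2.04]
40 (0.58, 0.03) cost 0.0 [1.15 0.84 1.96]
40 (0.57, 0.06) cost 0.0 [1.1  0.8  1.97]
40 (0.54, 0.1) cost 0.0 [0.98 0.65 1.94]
```

```bash
python3 - <<'E'
from h import *
rows([((-.145,-.003,.10),tilt(37)),((-.132,-.003,.021),tilt(37)),((-.108,-.003,.021),tilt(37))])
E
```

```text
clk 1.75 tcp rack [-0.1297 -0.0059  0.1863] F [ 0.  -0.2  1.1] gap 0.0499 q [ 0.05  1.17  1.26  2.34 -0.07 -0.09]
[np.float64(-0.0659), np.float64(-0.0029), np.float64(0.0577), np.float64(-0.0), np.float64(-1.7), np.float64(0.0)]
[np.float64(-0.1051), np.float64(-0.0029), np.float64(0.1275), np.float64(-0.0), np.float64(-1.7), np.float64(0.0)]
[np.float64(-0.0864), np.float64(-0.0029), np.float64(0.1425), np.float64(-0.0), np.float64(-1.7), np.float64(0.0)]
```

```bash
python3 -m creep '[[-0.02,0,0.02,0,-1.7,0],[-0.035,0,0.03,0,-1.7,0],[-0.05,0,0.045,0,-1.7,0],[-0.065,-0.003,0.058,0,-1.7,0],[-0.065,-0.003,0.058,0,-1.7,0],[-0.065,-0.003,0.058,0,-1.7,0],[-0.065,-0.003,0.058,0,-1.7,0],[-0.065,-0.003,0.058,0,-1.7,0]]'
python3 - <<'E'
from h import *
rows([((-.132,-.003,.021),tilt(37)),((-.108,-.003,.021),tilt(37)),((-.098,-.003,.021),tilt(37))])
E
```

```text
clock: 2.55
tcp_pos: [0.6181, 0.0886, 0.103]
orientation: [-0.313, -0.079, 0.946, -0.027]
wrist_force: [0.6, -0.6, 0.2]
finger_gap: 0.0499
clk 2.55 tcp rack [-0.1455 -0.0026  0.103 ] F [-0.5  0.7  0.2] gap 0.0499 q [ 0.05  1.13  1.01  2.08 -0.07 -0.1 ]
[np.float64(-0.0381), np.float64(0.0005), np.float64(0.0739), np.float64(-0.1), np.float64(0.4), np.float64(-0.0)]
[np.float64(-0.0189), np.float64(0.0005), np.float64(0.0882), np.float64(-0.1), np.float64(0.4), np.float64(-0.0)]
[np.float64(-0.0108), np.float64(0.0005), np.float64(0.0942), np.float64(-0.1), np.float64(0.4), np.float64(-0.0)]
```

Reaches well. Descend outside the edge, then move in to first contact.

```bash
python3 -m creep '[[-0.01,0,0.02,0,0,0],[-0.02,0,0.04,0,0,0],[-0.03,0,0.06,0,0,0],[-0.038,0,0.074,0,0,0],[-0.033,0,0.078,0,0,0],[-0.027,0,0.082,0,0,0],[-0.021,0,0.086,0,0,0],[-0.019,0,0.088,0,0,0]]'
python3 - <<'E'
from h import *
p,d=env.read_camera('wrist');cv2.imwrite('pics/w2.png',p)
rows([((-.108+k*.001,-.003,.021),tilt(37)) for k in(0,5,10,15)])
E
```

```text
clock: 3.35
tcp_pos: [0.5806, 0.0822, 0.0209]
orientation: [-0.314, -0.079, 0.946, -0.027]
wrist_force: [1.4, 0.9, 0.7]
finger_gap: 0.0504
clk 3.4 tcp rack [-0.1075 -0.0025  0.0208] F [-0.3 -0.1  0.3] gap 0.05 q [ 0.04  1.05  0.62  1.78 -0.08 -0.1 ]
[np.float64(-0.0003), np.float64(0.0005), np.float64(-0.0005), np.float64(-0.0), np.float64(0.3), np.float64(-0.0)]
[np.float64(0.0037), np.float64(0.0005), np.float64(0.0025), np.float64(-0.0), np.float64(0.3), np.float64(-0.0)]
[np.float64(0.0077), np.float64(0.0005), np.float64(0.0055), np.float64(-0.0), np.float64(0.3), np.float64(-0.0)]
[np.float64(0.0117), np.float64(0.0005), np.float64(0.0085), np.float64(-0.0), np.float64(0.3), np.float64(-0.0)]
```

View pics/w2.png

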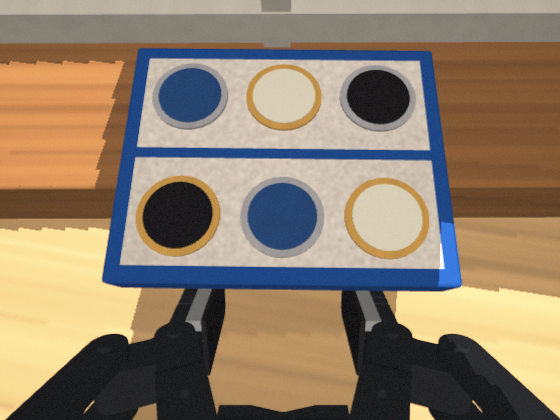

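View: the fingertips are centred and tucked under the near edge (row ~290, tips at columns 200 and 360), with a small gap to the fence at row 45. Next I push the case to the fence.

```bash
python3 -m creep '[[0.0016,0,0.0012,0,0,0],[0.0032,0,0.0024,0,0,0],[0.0048,0,0.0036,0,0,0],[0.0064,0,0.0048,0,0,0],[0.008,0,0.006,0,0,0],[0.0096,0,0.0072,0,0,0],[0.0112,0,0.0084,0,0,0],[0.0112,0,0.0084,0,0,0]]'
python3 - <<'E'
from h import *
p,P=cloud('wrist')
Q=(P-O)@RK
for y in(-.04,0,.04):
    m=(Q[...,2]>.045)&(Q[...,2]<.085)&(np.abs(Q[...,1]-y)<.006)&(Q[...,0]>-.12)&(Q[...,0]<-.001)
    q=Q[m];k=np.polyfit(q[:,0],q[:,2],1);print(y,np.percentile(q[:,0],[1,99]).round(4),'slope deg',np.rad2deg(np.arctan(k[0])).round(1))
def seq(ths,phis,x0=0,s=.022):
    o=[]
    for t,f in zip(ths,phis):
        T,F=np.deg2rad(t),np.deg2rad(f)
        C=np.array([x0-.016*np.sin(T)-.095*np.cos(T),.045+.095*np.sin(T)])
        xp=np.array([np.cos(F),np.sin(F)]);zp=np.array([np.sin(F),-np.cos(F)])
        c=C-.011*xp+s*zp;o.append(((c[0],-.003,c[1]),tilt(f)))
    return o
th=np.arange(0,41,5)
rows(seq(th,[37]*9))
E
```

```text
clock: 4.2
tcp_pos: [0.5665, 0.0799, 0.02]
orientation: [-0.314, -0.079, 0.946, -0.027]
wrist_force: [0.1, 0.5, 0.1]
finger_gap: 0.05
-0.04 [-0.1192 -0.0025] slope deg 0.1
0 [-0.0997 -0.0029] slope deg 4.4
0.04 [-0.1194 -0.0024] slope deg -0.0
clk 4.25 tcp rack [-0.0932 -0.0026  0.0199] F [-1.1  0.  -0.5] gap 0.0499 q [ 0.04  1.01  0.55  1.74 -0.08 -0.1 ]
[np.float64(0.0027), np.float64(0.0004), np.float64(0.0009), np.float64(-0.0), np.float64(0.2), np.float64(0.0)]
[np.float64(0.0068), np.float64(0.0004), np.float64(-0.0063), np.float64(-0.0), np.float64(0.2), np.float64(0.0)]
[np.float64(0.0115), np.float64(0.0004), np.float64(-0.0131), np.float64(-0.0), np.float64(0.2), np.float64(0.0)]
[np.float64(0.0167), np.float64(0.0004), np.float64(-0.0193), np.float64(-0.0), np.float64(0.2), np.float64(0.0)]
[np.float64(0.0223), np.float64(0.0004), np.float64(-0.025), np.float64(-0.0), np.float64(0.2), np.float64(0.0)]
[np.float64(0.0284), np.float64(0.0004), np.float64(-0.03), np.float64(-0.0), np.float64(0.2), np.float64(0.0)]
[np.float64(0.0349), np.float64(0.0004), np.float64(-0.0343), np.float64(-0.0), np.float64(0.2), np.float64(0.0)]
[np.float64(0.0417), np.float64(0.0004), np.float64(-0.0379), np.float64(-0.0), np.float64(0.2), np.float64(0.0)]
[np.float64(0.0488), np.float64(0.0004), np.float64(-0.0408), np.float64(-0.0), np.float64(0.2), np.float64(0.0)]
```

```bash
cat >> h.py <<'E'
def seq(ths,phis,x0=0,s=.022):
    o=[]
    for t,f in zip(ths,phis):
        T,F=np.deg2rad(t),np.deg2rad(f)
        C=np.array([x0-.016*np.sin(T)-.095*np.cos(T),.045+.095*np.sin(T)])
        xp=np.array([np.cos(F),np.sin(F)]);zp=np.array([np.sin(F),-np.cos(F)])
        c=C-.011*xp+s*zp;o.append(((c[0],-.003,c[1]),tilt(f)))
    return o
E
python3 -m creep '[[0.0027,0,0.001,0,0,0],[0.005,0,-0.003,0,0,0],[0.0075,0,-0.006,0,0,0],[0.0095,0,-0.0095,0,0,0],[0.012,0,-0.013,0,0,0],[0.017,0,-0.019,0,0,0],[0.022,0,-0.025,0,0,0],[0.022,0,-0.025,0,0,0]]'
python3 - <<'E'
from h import *
p,P=cloud('wrist');cv2.imwrite('pics/w3.png',p)
p2,P2=cloud('side');cv2.imwrite('pics/s3.png',cv2.resize(p2[140:280,170:350],None,fx=3,fy=3))
Q=(P-O)@RK
m=(Q[...,2]>.05)&(np.abs(Q[...,1])<.05)&(Q[...,0]>-.11)&(Q[...,0]<-.008)
q=Q[m];k=np.polyfit(q[:,0],q[:,2],1);print('slope',np.rad2deg(np.arctan(k[0])).round(1))
th=[20,26,32,38,44,49,54,58,62];ph=[37,37,37,35,33,31,29,27,25]
rows(seq(th,ph))
E
```

```text
clock: 5.05
tcp_pos: [0.5652, 0.0796, 0.0542]
orientation: [-0.313, -0.079, 0.946, -0.027]
wrist_force: [3.5, 0.7, -0.2]
finger_gap: 0.05
slope -15.8
clk 5.15 tcp rack [-0.0912 -0.0025  0.0531] F [-2.3 -0.1 -0.1] gap 0.0503 q [ 0.04  0.98  0.57  1.79 -0.08 -0.1 ]
[np.float64(0.0009), np.float64(0.0005), np.float64(0.0003), np.float64(-0.1), np.float64(0.3), np.float64(0.0)]
[np.float64(0.0082), np.float64(0.0005), np.float64(-0.0056), np.float64(-0.1), np.float64(0.3), np.float64(0.0)]
[np.float64(0.0161), np.float64(0.0005), np.float64(-0.0106), np.float64(-0.1), np.float64(0.3), np.float64(0.0)]
[np.float64(0.0237), np.float64(0.0005), np.float64(-0.0149), np.float64(-0.1), np.float64(-1.7), np.float64(0.0)]
[np.float64(0.0316), np.float64(0.0005), np.float64(-0.0182), np.float64(-0.1), np.float64(-3.7), np.float64(0.0)]
[np.float64(0.0384), np.float64(0.0005), np.float64(-0.0202), np.float64(-0.1), np.float64(-5.7), np.float64(0.0)]
[np.float64(0.0452), np.float64(0.0005), np.float64(-0.0214), np.float64(-0.1), np.float64(-7.7), np.float64(0.0)]
[np.float64(0.0507), np.float64(0.0005), np.float64(-0.022), np.float64(-0.1), np.float64(-9.7), np.float64(0.0)]
[np.float64(0.0561), np.float64(0.0005), np.float64(-0.0221), np.float64(-0.1), np.float64(-11.7), np.float64(0.0)]
```

View pics/s3.png

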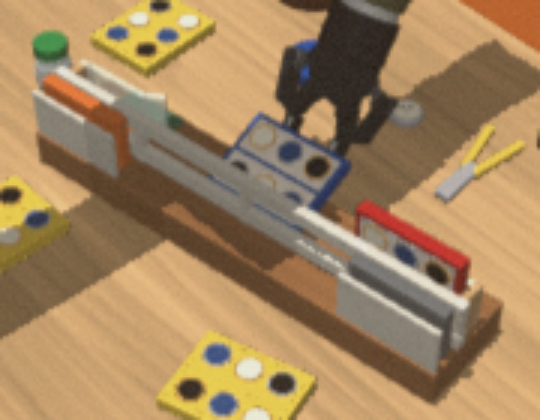

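The side crop shows the blue case tilted up about 16–20° with its near edge on the fingers at (320,150) and its far edge against the fence. The lift works, so I continue.

```bash
python3 -m creep '[[0.008,0,-0.0055,0,0,0],[0.016,0,-0.0105,0,0,0],[0.024,0,-0.015,0,-2,0],[0.032,0,-0.018,0,-4,0],[0.0385,0,-0.02,0,-6,0],[0.045,0,-0.0215,0,-8,0],[0.051,0,-0.022,0,-10,0],[0.056,0,-0.022,0,-12,0]]'
python3 - <<'E'
from h import *
p,P=cloud('wrist');cv2.imwrite('pics/w4.png',p)
Q=(P-O)@RK
m=(Q[...,2]>.06)&(np.abs(Q[...,1])<.05)&(Q[...,0]>-.10)&(Q[...,0]<-.016)&(np.arange(420)[:,None]<330)
q=Q[m];k=np.polyfit(q[:,2],q[:,0],1);print('angle',90+np.rad2deg(np.arctan(k[0])).round(1),np.percentile(q,[2,98],axis=0).round(3))
th=[62,66,70,74,78,81,84,86,88];ph=[25,22,19,15,11,8,6,4,2]
rows(seq(th,ph))
E
```

```text
clock: 5.95
tcp_pos: [0.5315, 0.0741, 0.1053]
orientation: [-0.214, -0.082, 0.973, -0.018]
wrist_force: [0.3, 0.8, -0.3]
finger_gap: 0.0499
angle 56.3 [[-0.068 -0.048  0.084]
 [-0.018  0.048  0.147]]
clk 6.0 tcp rack [-0.0572 -0.0027  0.1067] F [1.3 0.3 1.2] gap 0.0498 q [ 0.02  0.67  0.21  1.54 -0.06 -0.13]
[np.float64(-0.003), np.float64(0.0003), np.float64(0.0012), np.float64(-0.1), np.float64(0.3), np.float64(0.0)]
[np.float64(0.002), np.float64(0.0003), np.float64(0.0003), np.float64(-0.1), np.float64(-2.7), np.float64(0.0)]
[np.float64(0.0072), np.float64(0.0003), np.float64(-0.0003), np.float64(-0.1), np.float64(-5.7), np.float64(0.0)]
[np.float64(0.012), np.float64(0.0003), np.float64(-0.0006), np.float64(-0.0), np.float64(-9.7), np.float64(0.0)]
[np.float64(0.0169), np.float64(0.0003), np.float64(-0.0006), np.float64(-0.0), np.float64(-13.7), np.float64(0.0)]
[np.float64(0.0207), np.float64(0.0003), np.float64(-0.0003), np.float64(-0.0), np.float64(-16.7), np.float64(0.0)]
[np.float64(0.0247), np.float64(0.0003), np.float64(0.0006), np.float64(-0.0), np.float64(-18.7), np.float64(0.0)]
[np.float64(0.0272), np.float64(0.0003), np.float64(0.001), np.float64(-0.0), np.float64(-20.7), np.float64(0.0)]
[np.float64(0.0297), np.float64(0.0003), np.float64(0.0016), np.float64(-0.0), np.float64(-22.7), np.float64(0.0)]
```

View pics/w4.png

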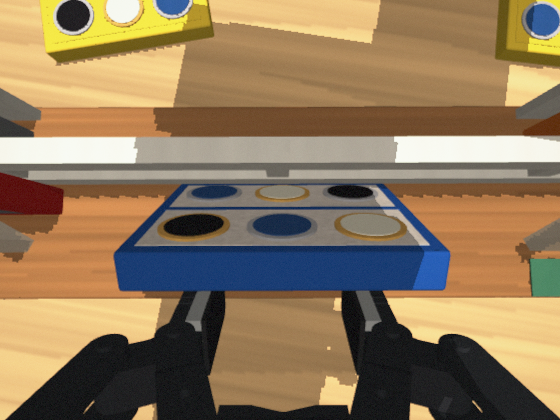

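Case is up at about 57–60°, square between the fingers (near edge, row 270). Keep pushing over.

```bash
python3 -m creep '[[0.002,0,0,0,-3,0],[0.007,0,0,0,-6,0],[0.012,0,-0.0005,0,-10,0],[0.016,0,-0.0005,0,-13,0],[0.019,0,-0.0005,0,-15.5,0],[0.022,0,0,0,-17.5,0],[0.0247,0,0.0005,0,-19,0],[0.0265,0,0.001,0,-20,0]]'
python3 - <<'E'
from h import *
p,P=cloud('wrist');cv2.imwrite('pics/w5.png',p)
p,P2=cloud('side');cv2.imwrite('pics/s5.png',cv2.resize(p[140:280,170:350],None,fx=3,fy=3))
Q=(P-O)@RK
m=(Q[...,2]>.125)&(np.abs(Q[...,1])<.05)&(Q[...,0]>-.06)&(Q[...,0]<.03)&(np.arange(420)[:,None]<330)
q=Q[m];print(m.sum(),np.percentile(q,[2,50,98],axis=0).round(4))
rows(seq([86,88,90],[4,2,0]))
E
```

```text
clock: 6.8
tcp_pos: [0.5073, 0.0701, 0.1148]
orientation: [-0.042, -0.083, 0.996, -0.004]
wrist_force: [0.6, -0.5, -0.3]
finger_gap: 0.05
20198 [[-0.0348 -0.0474  0.1265]
 [-0.0123 -0.0002  0.1403]
 [-0.0032  0.0473  0.1595]]
clk 6.9 tcp rack [-0.0334 -0.0027  0.1148] F [0.2 1.4 0.3] gap 0.0499 q [-0.01  0.33 -0.23  1.09 -0.02 -0.18]
[np.float64(0.0016), np.float64(0.0003), np.float64(-0.0021), np.float64(-0.0), np.float64(-0.8), np.float64(0.0)]
[np.float64(0.0041), np.float64(0.0003), np.float64(-0.0024), np.float64(-0.0), np.float64(-2.8), np.float64(0.0)]
[np.float64(0.0067), np.float64(0.0003), np.float64(-0.0026), np.float64(-0.0), np.float64(-4.8), np.float64(0.0)]
```

View pics/w5.png

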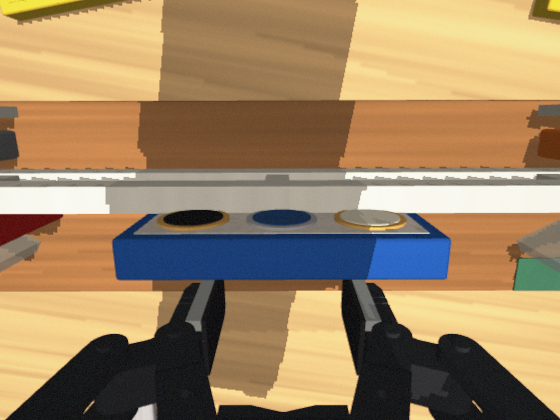

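Nearly upright but still leaning on the fingers. Push it the last centimetre.

```bash
python3 -m creep '[[0.002,0,-0.002,0,-1,0],[0.004,0,-0.002,0,-2,0],[0.0055,0,-0.002,0,-3,0],[0.007,0,-0.002,0,-4,0],[0.0085,0,-0.002,0,-4.5,0],[0.0095,0,-0.002,0,-4.5,0],[0.0095,0,-0.002,0,-4.5,0],[0.0095,0,-0.002,0,-4.5,0]]'
python3 - <<'E'
from h import *
p,P=cloud('wrist');cv2.imwrite('pics/w6.png',p)
Q=(P-O)@RK
m=(Q[...,2]>.13)&(np.abs(Q[...,1])<.05)&(Q[...,0]>-.06)&(Q[...,0]<.03)&(np.arange(420)[:,None]<285)
q=Q[m];print(m.sum(),np.percentile(q,[2,50,98],axis=0).round(4))
t=q[q[:,2]>np.median(q[:,2])-.004];print('top',np.percentile(t,[2,98],axis=0).round(4))
rows([((-.034,-.003,.117),tilt(0)),((-.06,-.003,.117),tilt(0)),((-.06,-.003,.20),tilt(0)),((-.06,-.003,.20),tilt(0,90)),((-.06,-.003,.20),tilt(0,-90))])
E
```

```text
clock: 7.7
tcp_pos: [0.5012, 0.0687, 0.1183]
orientation: [-0.0, -0.084, 0.997, -0.001]
wrist_force: [5.4, 0.8, 4.6]
finger_gap: 0.0497
13377 [[-0.0141 -0.048   0.131 ]
 [-0.0052  0.0002  0.1403]
 [ 0.0008  0.0479  0.1422]]
top [[-0.0142 -0.048   0.1374]
 [ 0.0008  0.0479  0.1422]]
clk 7.75 tcp rack [-0.027  -0.0023  0.1183] F [-5.6 -1.1  5.7] gap 0.0499 q [-0.02  0.25 -0.33  0.99 -0.   -0.19]
[np.float64(-0.007), np.float64(0.0007), np.float64(0.0013), np.float64(-0.1), np.float64(-0.1), np.float64(0.0)]
[np.float64(-0.033), np.float64(0.0007), np.float64(0.0013), np.float64(-0.1), np.float64(-0.1), np.float64(0.0)]
[np.float64(-0.0329), np.float64(0.0006), np.float64(-0.0817), np.float64(-0.1), np.float64(-0.1), np.float64(0.0)]
[np.float64(-0.0329), np.float64(0.0006), np.float64(-0.0817), np.float64(-0.1), np.float64(0.0), np.float64(90.0)]
[np.float64(-0.0329), np.float64(0.0006), np.float64(-0.0817), np.float64(-0.0), np.float64(-0.1), np.float64(-90.0)]
```

Standing against the fence (top at z 0.140–0.142, x −14…+1 mm). Back off, rise and turn the jaws across the case.

```bash
python3 -m creep '[[-0.005,0,0,0,0,0],[-0.012,0,0,0,0,0],[-0.033,0,0,0,0,0],[-0.033,0,-0.04,0,0,0],[-0.033,0,-0.082,0,0,8],[-0.033,0,-0.082,0,0,16],[-0.033,0,-0.082,0,0,24],[-0.033,0,-0.082,0,0,30]]'
python3 -m creep '[[0,0,0,0,0,8],[0,0,0,0,0,16],[0,0,0,0,0,24],[0,0,0,0,0,32],[0,0,0,0,0,40],[0,0,0,0,0,48],[0,0,0,0,0,56],[0,0,0,0,0,60]]'
python3 - <<'E'
from h import *
p,P=cloud('top')
Q=(P-O)@RK
m=(Q[...,2]>.13)&(Q[...,2]<.15)&(np.abs(Q[...,1])<.075)&(Q[...,0]>-.03)&(Q[...,0]<.02);q=Q[m];print('top cam case top',m.sum(),np.percentile(q,[2,50,98],axis=0).round(4) if m.sum()>5 else '')
p,P=cloud('wrist');cv2.imwrite('pics/w7.png',p)
Q=(P-O)@RK
m=(Q[...,2]>.135)&(Q[...,2]<.15)&(np.abs(Q[...,1])<.08)&(Q[...,0]>-.03)&(Q[...,0]<.02)
q=Q[m];print('wrist',m.sum(),np.percentile(q,[2,50,98],axis=0).round(4) if m.sum()>5 else '')
rows([((-.0075,-.003,.20),tilt(0,90)),((-.0075,-.003,.116),tilt(0,90))])
E
```

```text
clock: 8.55
tcp_pos: [0.5318, 0.0742, 0.1984]
orientation: [-0.003, 0.18, 0.984, -0.001]
wrist_force: [0.4, -0.5, -0.2]
finger_gap: 0.05
clock: 9.35
tcp_pos: [0.5315, 0.0742, 0.1978]
orientation: [-0.003, 0.647, 0.762, -0.003]
wrist_force: [-0.8, 0.3, -0.5]
finger_gap: 0.0498
top cam case top 105 [[-0.0294  0.0164  0.1306]
 [-0.0206  0.0357  0.1398]
 [-0.0139  0.0549  0.1432]]
wrist 2671 [[-0.0299 -0.0598  0.1397]
 [-0.026  -0.0104  0.1411]
 [-0.0221  0.055   0.1424]]
clk 9.45 tcp rack [-0.0579 -0.0027  0.1979] F [0.2 0.2 0.1] gap 0.0496 q [-0.01  0.26 -0.11  1.21 -0.    1.39]
[np.float64(0.0003), np.float64(-0.0504), np.float64(-0.0017), np.float64(-0.5), np.float64(0.0), np.float64(0.0)]
[np.float64(0.0004), np.float64(-0.0497), np.float64(0.0823), np.float64(-0.5), np.float64(0.0), np.float64(0.0)]
```

View pics/w7.png

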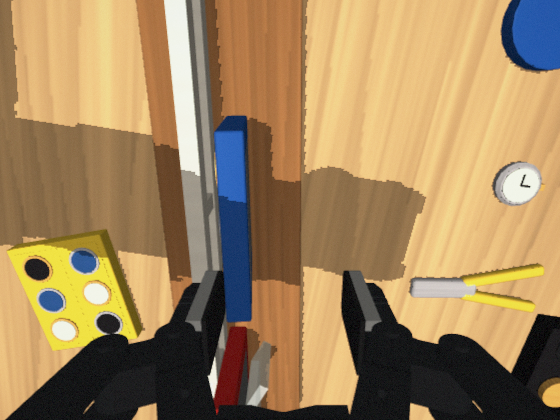

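The case is still standing (blue bar, columns 217–250, rows 117–320), but it has come away from the fence. Re-measure its top and its lean.

```bash
python3 - <<'E'
from h import *
for n in('wrist','side','top'):
    p,P=cloud(n);Q=(P-O)@RK
    h=cv2.cvtColor(p,cv2.COLOR_BGR2HSV)
    b=(h[...,0]>100)&(h[...,0]<130)&(h[...,1]>120)&(np.abs(Q[...,1])<.075)&(Q[...,0]>-.09)&(Q[...,0]<.02)
    for lo,hi in((.135,.15),(.11,.13),(.06,.1)):
        q=Q[b&(Q[...,2]>lo)&(Q[...,2]<hi)]
        print(n,lo,len(q),np.percentile(q,[2,50,98],axis=0).round(4).tolist() if len(q)>8 else '')
    if n=='wrist':
        q=Q[b&(Q[...,2]>.135)&(Q[...,2]<.15)];print('line',np.polyfit(q[:,1],q[:,0],1))
E
```

```text
wrist 0.135 5122 [[-0.0389, -0.0599, 0.1389], [-0.0316, -0.0104, 0.1408], [-0.0243, 0.0543, 0.1424]]
wrist 0.11 132 [[-0.0382, -0.0612, 0.1103], [-0.032, -0.0611, 0.1214], [-0.0225, 0.0279, 0.1288]]
wrist 0.06 137 [[-0.0343, -0.0612, 0.0629], [-0.0266, -0.061, 0.0843], [-0.0185, -0.0468, 0.0995]]
line [-0.0018867  -0.03162137]
side 0.135 46 [[-0.0321, -0.0556, 0.1372], [-0.0265, -0.0307, 0.1412], [-0.0214, 0.0507, 0.145]]
side 0.11 1 
side 0.06 0 
top 0.135 5 
top 0.11 0 
top 0.06 0
```

Upright and square to the rack, about 22 mm off the fence (top centre x = −0.0315). I'll grip it there from above.

```bash
python3 -m creep '[[0,-0.013,0,-0.5,0,0],[0,-0.026,0,-0.5,0,0],[0,-0.026,0.015,-0.5,0,0],[0,-0.026,0.03,-0.5,0,0],[0,-0.026,0.045,-0.5,0,0],[0,-0.026,0.06,-0.5,0,0],[0,-0.026,0.075,-0.5,0,0],[0,-0.026,0.087,-0.5,0,0]]'
python3 -m creep '[[0,0,0,0,0,0],[0,0,0,0,0,0],[0,0,0,0,0,0],[0,0,0,0,0,0],[0,0,0,0,0,0],[0,0,0,0,0,0],[0,0,0,0,0,0],[0,0,0,0,0,0]]' 0.0 30
python3 - <<'E'
from h import *
p,P=cloud('wrist');cv2.imwrite('pics/w8.png',p)
rows([((-.0095,-.003,.112),tilt(0,90))])
Q=(P-O)@RK
h=cv2.cvtColor(p,cv2.COLOR_BGR2HSV)
b=(h[...,0]>100)&(h[...,0]<130)&(h[...,1]>120)&(np.abs(Q[...,1])<.08)&(Q[...,0]>-.09)&(Q[...,0]<.02)
for lo,hi in((.135,.15),(.11,.13),(.06,.1)):
    q=Q[b&(Q[...,2]>lo)&(Q[...,2]<hi)]
    print(lo,len(q),np.percentile(q,[2,50,98],axis=0).round(4).tolist() if len(q)>8 else '')
E
```

```text
clock: 10.4
tcp_pos: [0.506, 0.0697, 0.1112]
orientation: [0.001, 0.645, 0.764, 0.001]
wrist_force: [-0.2, -0.8, -0.5]
finger_gap: 0.0501
clock: 11.2
tcp_pos: [0.5069, 0.0698, 0.1126]
orientation: [0.002, 0.646, 0.764, 0.002]
wrist_force: [0.4, -0.3, 1.7]
finger_gap: 0.0159
clk 11.25 tcp rack [-0.0328 -0.0025  0.1126] F [-0.2 -0.9  2.1] gap 0.0154 q [-0.02  0.26 -0.33  0.98  0.    1.38]
[np.float64(0.0005), np.float64(-0.0233), np.float64(0.0005), np.float64(0.3), np.float64(0.0), np.float64(0.0)]
0.135 10967 [[-0.0413, -0.0606, 0.1391], [-0.0338, -0.0207, 0.1406], [-0.0263, 0.0359, 0.1418]]
0.11 402 [[-0.0411, -0.0613, 0.1106], [-0.034, -0.0611, 0.1211], [-0.0268, -0.0607, 0.1294]]
0.06 387 [[-0.0413, -0.0612, 0.0609], [-0.0342, -0.061, 0.084], [-0.0273, -0.0608, 0.0993]]
```

View pics/w8.png

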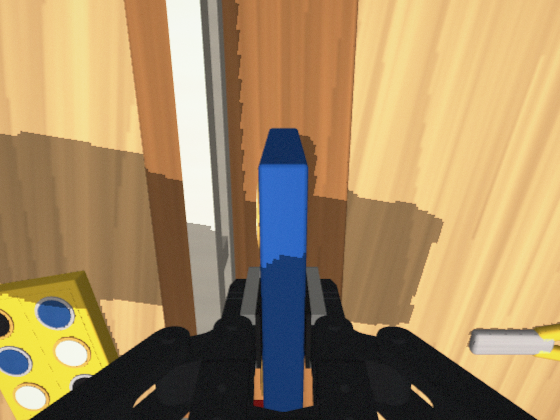

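Gripped and vertical (gap 15.4 mm; same x at all heights). Check the fence face relative to the case in the same camera view before moving across.

```bash
python3 - <<'E'
from h import *
p,P=cloud('wrist');Q=(P-O)@RK
for y in(-.05,-.08,-.11,-.13):
    m=(np.abs(Q[...,1]-y)<.005)&(Q[...,2]>.1)&(Q[...,2]<.112)&(np.abs(Q[...,0]+.003)<.02)
    print(y,m.sum(),np.percentile(Q[m][:,0],[3,97]).round(4),np.median(Q[m][:,2]).round(4)) if m.sum()>10 else print(y,m.sum())
E
```

```text
-0.05 754 [-0.0043  0.0073] 0.1055
-0.08 916 [-0.0043  0.0074] 0.1055
-0.11 901 [-0.0042  0.0075] 0.1055
-0.13 0
```

In the wrist view the fence front is at −0.0044, so the case must shift +20 mm across to be in line with the slot (1.5 mm clear of the fence).

```bash
python3 -m creep '[[0,0,-0.0015,0,0,0],[0,-0.005,-0.0015,0,0,0],[0,-0.01,-0.0015,0,0,0],[0,-0.015,-0.0015,0,0,0],[0,-0.02,-0.0015,0,0,0],[0.02,-0.02,-0.0015,0,0,0],[0.04,-0.02,-0.0015,0,0,0],[0.05,-0.02,-0.0015,0,0,0]]'
python3 - <<'E'
from h import *
p,P=cloud('wrist');cv2.imwrite('pics/w9.png',p);Q=(P-O)@RK
rows([((-.0128,-.19,.112),tilt(0,90))])
for y in(-.12,-.135,-.16,-.18):
    m=(np.abs(Q[...,1]-y)<.004)&(Q[...,2]>.1)&(Q[...,2]<.112)&(np.abs(Q[...,0]+.003)<.02)
    m2=(np.abs(Q[...,1]-y)<.004)&(Q[...,2]>.09)&(Q[...,2]<.105)&(np.abs(Q[...,0]+.035)<.022)
    print(y,[np.percentile(Q[k][:,0],[3,97]).round(4) for k in(m,m2) if k.sum()>10])
h=cv2.cvtColor(p,cv2.COLOR_BGR2HSV)
b=(h[...,0]>100)&(h[...,0]<130)&(h[...,1]>120)&(np.abs(Q[...,0]+.01)<.03)&(Q[...,1]>-.2)
for lo,hi in((.135,.15),(.06,.1)):
    q=Q[b&(Q[...,2]>lo)&(Q[...,2]<hi)]
    print(lo,len(q),np.percentile(q,[2,50,98],axis=0).round(4).tolist() if len(q)>8 else '')
E
```

```text
clock: 12.1
tcp_pos: [0.4777, 0.1166, 0.1136]
orientation: [0.001, 0.645, 0.764, 0.001]
wrist_force: [-0.3, -0.7, -1.7]
finger_gap: 0.0154
clk 12.15 tcp rack [-0.0117 -0.0544  0.1136] F [ 0.  -1.3 -2.5] gap 0.0155 q [ 0.08  0.22 -0.38  0.97  0.    1.48]
[np.float64(0.1356), np.float64(0.0014), np.float64(0.0016), np.float64(0.2), np.float64(-0.0), np.float64(0.1)]
-0.12 [array([-0.004 ,  0.0076])]
-0.135 [array([-0.0038,  0.0077])]
-0.16 [array([-0.0038,  0.0163]), array([-0.0388, -0.0278])]
-0.18 []
0.135 11012 [[-0.0203, -0.1118, 0.14], [-0.0128, -0.0718, 0.1415], [-0.0053, -0.0152, 0.1427]]
0.06 386 [[-0.0202, -0.1123, 0.0607], [-0.0131, -0.1121, 0.0828], [-0.0061, -0.1118, 0.0996]]
```

View pics/w9.png

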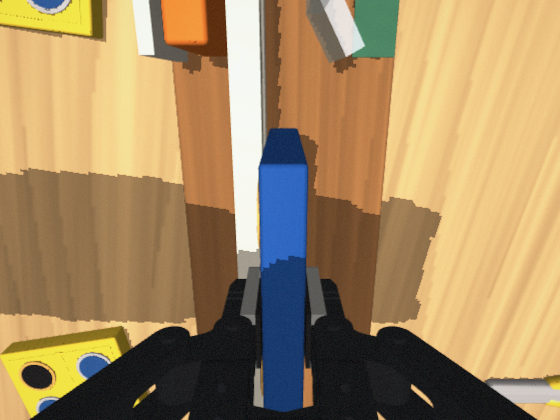

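Aligned: case face is 1.3 mm off the fence and the bay mouth is straight ahead (divider flare at (340,30)). Slide in.

```bash
python3 -m creep '[[0.015,0,0,0,0,0],[0.03,0,0,0,0,0],[0.045,0,0,0,0,0],[0.06,0,0,0,0,0],[0.075,0,0,0,0,0],[0.09,0,0,0,0,0],[0.105,0,0,0,0,0],[0.115,0,0,0,0,0]]'
python3 - <<'E'
from h import *
p,P=cloud('wrist');Q=(P-O)@RK
rows([])
h=cv2.cvtColor(p,cv2.COLOR_BGR2HSV)
b=(h[...,0]>100)&(h[...,0]<130)&(h[...,1]>120)&(np.abs(Q[...,0]+.01)<.03)
for lo,hi in((.135,.15),(.06,.13)):
    q=Q[b&(Q[...,2]>lo)&(Q[...,2]<hi)]
    print(lo,len(q),np.percentile(q,[2,50,98],axis=0).round(4).tolist() if len(q)>8 else '')
for y in(-.19,-.21,-.235):
    m=(np.abs(Q[...,1]-y)<.004)&(Q[...,2]>.1)&(Q[...,2]<.112)&(np.abs(Q[...,0]+.003)<.025)
    m2=(np.abs(Q[...,1]-y)<.004)&(Q[...,2]>.09)&(Q[...,2]<.105)&(np.abs(Q[...,0]+.035)<.02)
    print(y,[np.percentile(Q[k][:,0],[3,97]).round(4) for k in(m,m2) if k.sum()>10])
m=(np.abs(Q[...,0]+.012)<.006)&(Q[...,1]<-.235)&(Q[...,2]>.09)&(Q[...,2]<.106);print('stop',m.sum(),np.percentile(Q[m][:,1],[2,98]) if m.sum()>9 else '')
E
```

```text
clock: 12.95
tcp_pos: [0.4592, 0.2298, 0.1135]
orientation: [0.002, 0.645, 0.764, 0.001]
wrist_force: [0.6, -0.1, -2.3]
finger_gap: 0.0157
clk 13.0 tcp rack [-0.0123 -0.1693  0.1135] F [ 0.6 -1.7 -1.9] gap 0.0155 q [ 0.31  0.26 -0.32  0.98 -0.    1.71]
0.135 11024 [[-0.0209, -0.2265, 0.1398], [-0.0134, -0.1865, 0.1414], [-0.0059, -0.1299, 0.1426]]
0.06 924 [[-0.0207, -0.227, 0.0616], [-0.0136, -0.2268, 0.1053], [-0.0065, -0.2265, 0.1293]]
-0.19 [array([-0.0274,  0.0213]), array([-0.0319, -0.0244])]
-0.21 [array([-0.0272,  0.0212]), array([-0.032 , -0.0244])]
-0.235 [array([-0.0271,  0.0211]), array([-0.0319, -0.0242])]
stop 832 [-0.25866694 -0.24906924]
```

```bash
python3 -m creep '[[0.007,0,0,0,0,0],[0.014,0,0,0,0,0],[0.018,0,0.0005,0,0,0],[0.02,0,0.001,0,0,0],[0.0215,0,0.0015,0,0,0],[0.0225,0,0.0015,0,0,0],[0.0235,0,0.0015,0,0,0],[0.0235,0,0.0015,0,0,0]]'
python3 - <<'E'
from h import *
p,P=cloud('wrist');Q=(P-O)@RK
rows([])
h=cv2.cvtColor(p,cv2.COLOR_BGR2HSV)
b=(h[...,0]>100)&(h[...,0]<130)&(h[...,1]>120)&(np.abs(Q[...,0]+.01)<.03)
q=Q[b&(Q[...,2]>.135)&(Q[...,2]<.15)];print(np.percentile(q,[.5,50,99],axis=0).round(4).tolist())
m=(np.abs(Q[...,0]+.012)<.006)&(Q[...,1]<-.235)&(Q[...,2]>.09)&(Q[...,2]<.106);print('stop',m.sum(),np.percentile(Q[m][:,1],[2,98]) if m.sum()>9 else '')
E
```

```text
clock: 13.8
tcp_pos: [0.4561, 0.2517, 0.1126]
orientation: [0.003, 0.646, 0.763, 0.001]
wrist_force: [0.0, -5.1, 4.8]
finger_gap: 0.0155
clk 13.85 tcp rack [-0.0129 -0.1903  0.1127] F [1.  5.2 5.8] gap 0.0153 q [ 0.35  0.27 -0.31  0.98 -0.    1.76]
[[-0.0217, -0.2489, 0.1368], [-0.014, -0.2084, 0.1406], [-0.0063, -0.1504, 0.142]]
stop 857 [-0.2588507  -0.24870979]
```

Home: 5 N at the end stop, 6 N on the deck, and the case end coincides with the stop. Release and rise.

```bash
python3 -m creep '[[0,0,0,0,0,0],[0,0,0,0,0,0],[0,0,0,0,0,0],[0,0,0,0,0,0],[0,0,-0.01,0,0,0],[0,0,-0.03,0,0,0],[0,0,-0.06,0,0,0],[0,0,-0.09,0,0,0]]' 0.045
python3 -m creep '[[0,0,-0.03,0,0,0],[-0.04,0,-0.05,0,0,0],[-0.08,0,-0.05,0,0,0],[-0.12,0,-0.05,0,0,0],[-0.12,0,-0.05,0,0,0],[-0.12,0,-0.05,0,0,0],[-0.12,0,-0.05,0,0,0],[-0.12,0,-0.05,0,0,0]]'
python3 - <<'E'
from h import *
rows([])
p,P=cloud('wrist');cv2.imwrite('pics/w10.png',p)
for n in('wrist','top'):
    p,P=cloud(n);Q=(P-O)@RK
    if n=='top':cv2.imwrite('pics/t10.png',p)
    h=cv2.cvtColor(p,cv2.COLOR_BGR2HSV)
    b=(h[...,0]>100)&(h[...,0]<130)&(h[...,1]>100)&(np.abs(Q[...,0]+.01)<.04)&(Q[...,1]<-.1)
    q=Q[b&(Q[...,2]>.13)&(Q[...,2]<.155)]
    if len(q)>8:print(n,len(q),np.percentile(q,[1,50,99],axis=0).round(4).tolist(),'slope',np.polyfit(q[:,1],q[:,0],1)[0])
E
```

```text
clock: 14.65
tcp_pos: [0.4546, 0.2523, 0.2034]
orientation: [0.001, 0.646, 0.764, 0.001]
wrist_force: [0.6, 0.7, 0.5]
finger_gap: 0.0446
clock: 15.45
tcp_pos: [0.4745, 0.135, 0.2521]
orientation: [0.001, 0.645, 0.764, 0.001]
wrist_force: [0.4, -0.2, -0.4]
finger_gap: 0.0449
clk 15.45 tcp rack [-0.0117 -0.0722  0.2521] F [-0.3  0.2 -0.4] gap 0.0449 q [ 0.11  0.15 -0.12  1.3  -0.    1.52]
wrist 2942 [[-0.0224, -0.2011, 0.1388], [-0.0147, -0.168, 0.1405], [-0.0074, -0.13, 0.1422]] slope 0.0032936004283680336
```

View pics/w10.png

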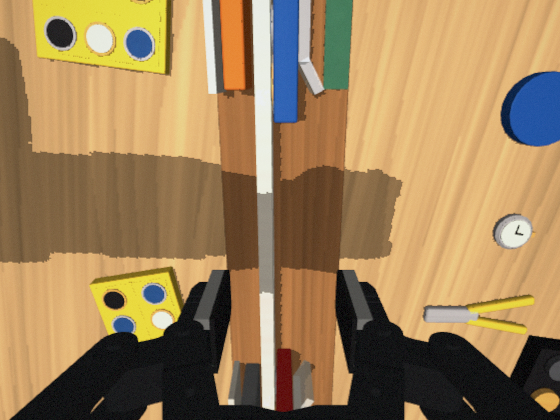

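The case stands in the slot (columns 274–298), inner end at rack y = −0.130, which matches "home". The red case and the bystanders are in place. Hand in.

```bash
python3 -c "
from workcell import env
print(env.get_state()['clock'],env.get_state()['wrist_force']);print(env.hand_in())"
```

```text
15.6 [ 0.65732394 -0.43920105  0.75499299]
the job is handed in; nothing more can be done
None
```

The blue case is filed upright in the free bay (rack −y end), home against the end stop, and I handed the job in at about 15.6 s of robot time. I tipped it up by hooking the tilted fingers under its overhanging edge. Then I gripped its top edge, moved it across to the slot line and carried it into the bay about 1.5 mm clear of the deck. I lowered it onto the deck at the end stop and released it.

- **Along the rack:** after release the inner end was at rack y ≈ −0.130, so the centre is at −0.190, the marked place. Before release I felt about 5 N from the end stop and 6 N from the deck.
- **Upright and square:** the top was at z ≈ 0.1405, which matches a case standing on the deck. The lengthwise slope was about 0.003 rad. I checked the lean while it was gripped and it was vertical then; I did not re-measure it after release.
- **Across the rack:** the case sat about 10 mm off the fence, inside the slot.
- **Surroundings:** in the last picture the watch, pliers, tin and the visible part of the red case looked undisturbed. I did not measure them, and the jar, oil and loupe were out of view.

**Disagreements:**
- The wrist camera put the fence front about 4 mm from where the top camera had it, so I aligned to the slot using the wrist view.
- When I backed the fingers off, the standing case came about 22 mm away from the fence. It stayed upright and I picked it up from there.
- The top camera did not see enough of the filed case at the end to give a second check.

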